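Pump up the vacuum holding fixture until its red pin is out

TASK

Lock the trim-holding fixture to the bench: push the yellow plunger knob of its hand pump fully down with the fingertips and let it spring all the way back up, again and again, until the red indicator pin stands fully out of its black housing. Do not touch the red pin, leave everything else on the bench where it is, and finish with the plunger let go and fully up.

Things in the scene. Friction and masses are not known exactly. Their poses are not given: they have to be found in the camera images.
- fixture: Holding fixture, fixed. Base 150 x 310 x 20 mm, origin at the centre of its underside, y along the base, z up. Plunger axis at y -30 mm, in a blue barrel (58 mm diameter, top 115 mm above the bench). Red pin axis at y -110 mm in a black tower 40 x 42 mm, its collar's top 130 mm above the bench. A tan trim panel, 85 mm wide, lies at y 25 to 310 mm, top 67 mm above the bench.
- plunger_top (a point): Centre of the flat top of the yellow plunger knob (a disc 50 mm in diameter, flat part 42 mm, 20 mm thick); 159 mm above the bench when released, 16 mm lower when fully pressed.
- plunger (a joint): Plunger travel, m: 0 released (up), 0.016 fully down at its stop; moves straight down. A spring pushes back with 6 N at the top to 11 N at the bottom, plus 2.5 N when pressed at 50 mm/s; an arm that gives way under this must aim a few mm lower. Left alone it returns by itself in about 0.2 s. A stroke that goes down 12 mm or more and comes back fully up counts; one under 9 mm does not.
- pin (a joint): Rise of the red pin, m: starts between 0 and 0.0125, about 0.040 fully out (above 0.036 counts). A ratchet lifts it about 10 mm on the plunger's way up in each full stroke (the first one 5 to 16 mm), and it stays there; the way down does not move it. 3 or 4 full strokes are needed; more do no harm and lift it no further.
- pin_top (a point): Top of the red indicator pin (12 mm diameter), 133 mm above the bench at pin 0 and 173 mm when fully out; 80 mm from the plunger axis. Not to be touched.
- tape: White roll of tape lying flat, loose, 96 mm in diameter, 24 mm high; origin at the centre of its underside.
- tin: Closed tin, loose, standing, 70 mm in diameter, 85 mm high; origin at the centre of its underside.
- roller: Seam roller lying on the bench, loose, wooden handle 24 mm thick along its x and a black rubber wheel at the +x end, 170 mm long, 24 mm high; origin under the handle, about 67 mm from the handle's end.
- respirator: Black half-mask with two round white filters 72 mm in diameter, loose, about 90 x 156 x 72 mm; origin at the underside, below the middle.

How it is judged:
By the outcome, as a careful person would: the job done as asked, in the order asked, and still so for the second after the job is handed in, with the robot touching nothing.
It also fails if it takes over 40 s, if anything falls off the work surface, if the arm or the gripper's body presses on something with over 40 N, if the wrist force passes 120 N, or if a joint passes its speed limit or range.

ROBOT

A 6-joint arm with a two-finger parallel gripper is mounted at the origin on the work surface. World frame = base frame: x ahead of the robot, y to its left, z up, the work surface at z = 0. Lengths are in mm, angles in rad, forces in N, time in s.
With the tool pointing down it reaches from about 325 to 1000 mm from the base axis. Payload 5.1 kg.
Tool frame: the origin (TCP) lies at the very end of the fingers, on their centre line; the grasp point (between the pads) lies 19 mm behind it; z points along the fingers, y is the direction in which the jaws open and shut (so a half turn about z gives the same grasp; the last joint's range is limited). The gripper opens to 85 mm and grips with 20 to 120 N. Pads are 22 mm wide; open, the fingers measure 114 mm over their backs; the gripper's body (76 mm by 85 mm) begins 54 mm behind the grasp point. The pads swing forward as they close: fully open they stand 13 mm farther back than shut.
Start: joints at [-1.193, 0.124, 1.65, -0, 1.367, -0.083], TCP at [289, -582.206, 231.322] pointing down, gripper open.
Joint ranges: [-2.61, 2.61], [-1.02, 2.33], [0.03, 2.71], [-1.35, 4.49], [0.32, 2.68], [-2.91, 2.91]. Speed limits (rad/s): [2.57, 2.57, 3.14, 3.14, 3.14, 3.14].

INTERFACE

Orientations are given as a rotation vector (axis times angle).
In Python, from cell import r gives the robot as it stands.
- The arm moves only by the tool apply_moves, never from a script. Its argument "rows" is a list of rows, each a list of 2 entries, a list of its own where there are three numbers: the shift along the tool's x, y, z in m, then the turn about the tool's z in rad. A call has 1 to 12 rows; each row shifts and turns the pose as measured when the row begins, along the tool's axes as they then stand; what a row does not reach is not made up. A row lasts 1/12 s, in which the tool goes at most 41.7 mm and 7.16 degrees, less where a joint would pass 70% of its speed; a pose out of reach is approached as far as the arm can. A call with a gripper value outside its range is refused whole. "claw" is the closure, from -1 (fully open) to 1 (shut), set as the call begins (left out, the last holds). The fingers move at their own pace and stop on an object; "newtons" is the grip in N (left out, the last holds). Time passes only in rows, so rows that do not move let the fingers close. It gives the time, the measured TCP pose, the force and the opening at its end, in the units of the state.
- r.read_state(): the state, without advancing time (a new reading comes with each control period).
- r.camera(name): name is "scene" or "side" or "wrist"; returns a dict with "img" (384x512x3 uint8, blue, green, red), "z_map" (384x512 float32, mm along the optical axis (not along the pixel's ray), 0 where there is no reading), "vfov" (degrees; the focal length in pixels is half the picture's height over the tangent of half this angle, whatever the lens; pixels are square), "cx", "cy" (the principal point, pixels), "k1" (the pictures are not rectified: a ray, as slopes to the right and down, at radius r is drawn at 1 + k1 r^2 times it, then the intrinsics apply), "R" (3x3) and "t" (3): a world point X has camera coordinates R X + t; the wrist camera has in their place "mount" (4x4, takes a point from camera to tool coordinates, whose origin is the TCP and whose axes are the flange's). Camera axes: x right, y down, z forward; pixel columns grow to the right and rows downward; lengths in mm; the calibration is good to about 2 mm. A picture is of the moment at which its call begins: read the wrist's pose just before it.
- r.finish_job(): hands the job in, once; it reports no verdict.
The state is a dict: "t": time; "q": joint angles; "qd": joint speeds; "joint_efforts": joint torques, N m; "tool_pos": TCP position; "orientation": TCP orientation; "wrist_force": force on the tool from outside, world axes, zero at the start; "moment": the same for the moment, N m; "gripper_width": finger opening in mm.
Only numpy, scipy, OpenCV 4.12 (cv2) and the standard library are available. Lean on these libraries where they do the work, as an engineer would, in place of code of your own. Each camera call takes 0.05 s, during which the arm holds its last target. There are 200 camera calls.

## Working session

There is one attempt and no reset: what is moved stays moved. The work goes in short steps, Python scripts to look and compute and a tool call to move; the robot and the scene stay as the last step left them, time stands still between calls to the robot, and variables do not carry over. Pictures are saved under pics/ and viewed, about 8 in all and at most 12, crops included, and the job is handed in when it is done.

Besides the shell and the picture viewer there is one more tool, called after "Call:" as name([rows], argument=value, ...), one row to a line, values as JSON. apply_moves: Moves the arm, as the interface text tells. Its arguments: {"type":"object","properties":{"rows":{"type":"array"},"claw":{"type":"number"},"newtons":{"type":"number"}},"required":["rows"]}

```bash
mkdir -p pics; ls
cat > h.py <<'E'
import numpy as np,cv2
from cell import r
def K(c):
    f=192/np.tan(np.radians(c['vfov'])/2); return f
def pts(c,u,v,z=None):
    """pixels -> camera points by depth"""
    f=K(c); u=np.asarray(u,float);v=np.asarray(v,float)
    xd=(u-c['cx'])/f; yd=(v-c['cy'])/f
    x,y=xd,yd
    for _ in range(20):
        s=1+c['k1']*(x*x+y*y); x,y=xd/s,yd/s
    return np.stack([x,y,np.ones_like(x)],-1)
def world(c,u,v,T=None):
    d=pts(c,u,v); z=c['z_map'][np.asarray(v,int),np.asarray(u,int)]
    return (d*z[...,None]-c['t'])@c['R']
def plane(c,u,v,h):
    d=pts(c,u,v)@c['R']; o=-c['R'].T@c['t']
    return o+d*((h-o[2])/d[...,2])[...,None]
E
python3 - <<'E'
from h import *
s=r.read_state();print(s)
for n in ['scene','side']:
    c=r.camera(n);cv2.imwrite(f'pics/{n}0.png',c['img']);print(n,c['vfov'],c['cx'],c['cy'],c['k1'],-np.array(c['R']).T@c['t'])
    hsv=cv2.cvtColor(c['img'],cv2.COLOR_BGR2HSV)
    for nm,lo,hi in [('yel',(20,120,90),(35,255,255)),('red',(0,150,70),(7,255,255)),('blue',(100,120,40),(125,255,255))]:
        m=cv2.inRange(hsv,lo,hi)
        k,l,st,ce=cv2.connectedComponentsWithStats(m)
        for i in range(1,k):
            if st[i,4]>25:
                v,u=np.where((l==i)&(c['z_map']>0)); w=world(c,u,v) if len(u) else np.zeros((1,3))
                print(nm,st[i],ce[i].round(1),np.median(w,0).round(1),w[:,2].max().round(1) )
E
```

```text
pics
{'t': 0.0, 'q': array([-1.19258281e+00,  1.24498930e-01,  1.65167732e+00,  2.31124207e-05,
        1.36748929e+00, -8.26203128e-02]), 'qd': array([-0.00152813, -0.00126414,  0.00076344, -0.0003314 ,  0.00027748,
       -0.00071744]), 'joint_efforts': array([-1.50315232e-04, -4.23615396e+01, -3.65447652e+01, -1.28267020e-04,
        6.95164184e-03,  4.46689427e-06]), 'tool_pos': array([ 288.79391545, -581.6414194 ,  230.05504905]), 'orientation': array([-3.05656663e+00, -7.17011556e-01,  4.44035930e-04]), 'wrist_force': array([-0.00396694,  0.47279186,  0.0831017 ]), 'moment': array([ 0.00647753,  0.0168658 , -0.05919593]), 'gripper_width': 85.35755471495744}
scene 53.96966721923863 255.45736347255942 194.82903622201775 0.034151362462268464 [1168.69174868  269.87711119  640.97515766]
yel [176 157  22  15 263] [186.8 163.9] [ 555.1 -122.   158.4] 161.1
blue [   0    0   64   68 3258] [26. 30.] [ -523.8 -1717.     16.3] 403.0
blue [  66    0   76   89 3051] [108.6  39.2] [ -718.  -1343.4   -51.3] 403.5
blue [ 330    0  182   99 8042] [416.   58.3] [-2229.    435.6  -449.8] 411.0
bl
[... 204 characters left out ...]
60.5] 209.3
blue [57 31  8 13 68] [59.9 37.4] [-5.2370e+02 -1.4918e+03  1.2000e+00] 333.9
blue [91 30 10 12 44] [95.3 35.4] [ -635.1 -1350.     -4.3] 311.2
blue [ 63  91  49  37 407] [ 86.8 109.6] [ -523.8 -1470.   -433.2] -88.5
blue [ 0 94  5 10 32] [ 1.4 99.2] [  137.4 -1219.8   -38.1] -16.8
blue [ 45 129   9   6  27] [ 49.3 131.4] [ -520.5 -1857.3  -656.2] -90.6
blue [166 177  38  38 914] [186.3 195.7] [ 565.6 -122.8   71.1] 108.1
side 42.541853502199324 244.81425857661122 183.4548498894738 -0.050162013359976346 [476.96392259 660.55607038 898.68595216]
yel [269 103  22  17 297] [279.5 110.7] [ 548.7 -120.9  159.5] 164.0
blue [266 117  26  43 612] [277.7 142.8] [ 544.8 -102.2   76.9] 116.7
```

Run:
```python
import cv2,numpy as np
a=cv2.imread('pics/scene0.png')[100:300,80:340];b=cv2.imread('pics/side0.png')[60:260,160:420]
cv2.imwrite('pics/both.png',np.vstack([cv2.resize(x,(780,600))[:,:] for x in (a,)]))
cv2.imwrite('pics/b.png',cv2.resize(b,(780,600)))
```

```text
(no output)
```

View pics/both.png

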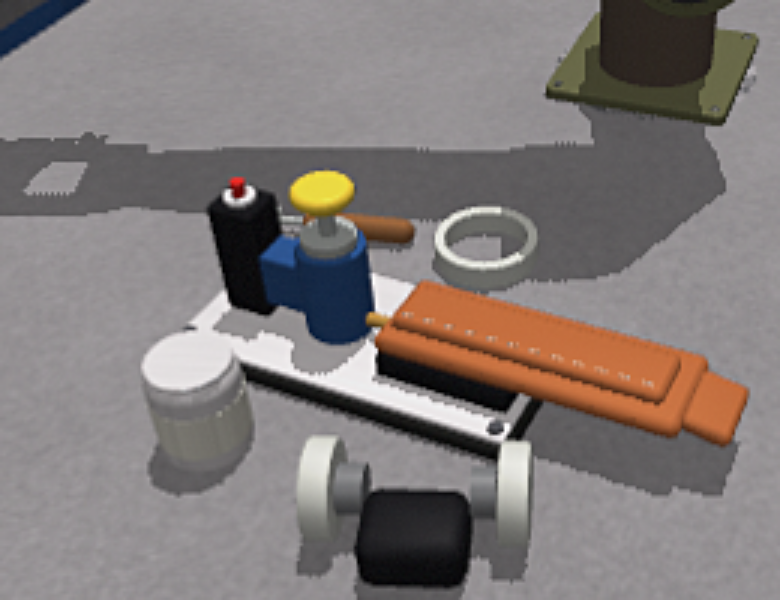

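View pics/b.png

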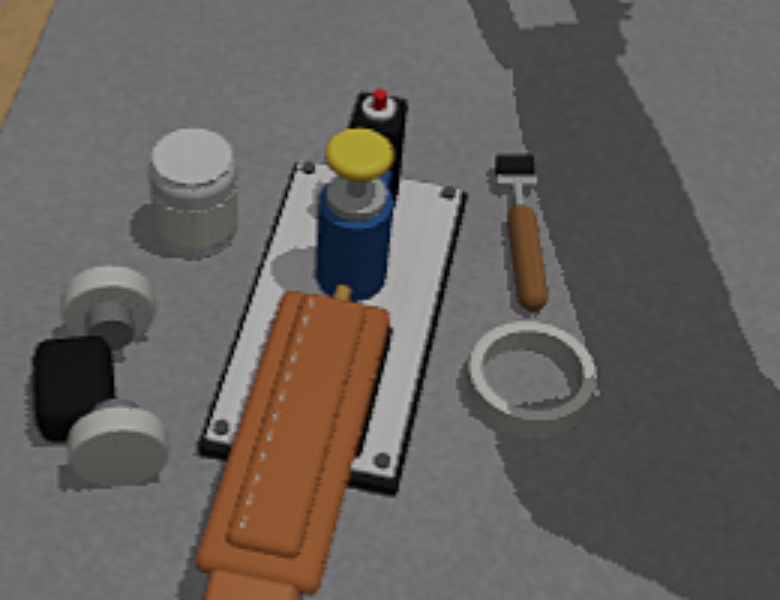

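The crops show the yellow knob at scene px (187,164) and side px (279,110). The red pin is at about scene (159,162) and side (286,93), on the knob's -y side. The tin, mask, roller and tape are all clear of the knob. Next I measure knob and pin from the two views.

```bash
cat >> h.py <<'E'
def blob(c,col):
    hsv=cv2.cvtColor(c['img'],cv2.COLOR_BGR2HSV)
    lo,hi={'yel':((20,120,90),(35,255,255)),'red':((0,170,70),(6,255,255))}[col]
    m=cv2.inRange(hsv,lo,hi); k,l,st,ce=cv2.connectedComponentsWithStats(m)
    if col=='red':
        ok=[i for i in range(1,k) if st[i,4]>5 and st[i,2]<15 and st[i,3]<25]
    else: ok=[1+np.argmax(st[1:,4])]
    return [(st[i],ce[i]) for i in ok],l,ok
def tri(A,B,pa,pb):
    o=[-c['R'].T@c['t'] for c in(A,B)]
    d=[pts(c,*p)@c['R'] for c,p in((A,pa),(B,pb))]
    s=np.linalg.lstsq(np.stack([d[0],-d[1]],1),o[1]-o[0],rcond=None)[0]
    p,q=o[0]+s[0]*d[0],o[1]+s[1]*d[1]; return (p+q)/2,np.linalg.norm(p-q)
E
python3 - <<'E'
from h import *
A,B=r.camera('scene'),r.camera('side')
for c in(A,B):
    b,l,ok=blob(c,'yel'); v,u=np.where(l==ok[0]); w=world(c,u,v)
    g=w[:,2]>156
    print('yel',b, 'top face mid',((w[g].min(0)+w[g].max(0))/2).round(1),w[g].min(0).round(1),w[g].max(0).round(1))
    print('top z',np.percentile(w[:,2],[50,70,90,98]).round(1)); print('red',blob(c,'red')[0])
    for s,ce in blob(c,'red')[0]: print(world(c,*ce.round()).round(1))
print('tri blob centre',tri(A,B,blob(A,'yel')[0][0][1],blob(B,'yel')[0][0][1]))
ra,rb=blob(A,'red')[0],blob(B,'red')[0]
if ra and rb:
    for x in ra:
        for y in rb: print('pin top',tri(A,B,(x[1][0],x[0][1]),(y[1][0],y[0][1])))
from scipy.spatial.transform import Rotation as R
s=r.read_state(); print(R.from_rotvec(s['orientation']).as_matrix().round(3))
E
```

```text
yel [(array([176, 157,  22,  15, 263], dtype=int32), array([186.79467681, 163.88593156]))] top face mid [848.1  62.2 398.5] [ 527.5 -145.4  156. ] [1168.7  269.9  641. ]
top z [158.5 159.2 160.1 160.7]
red [(array([157, 159,   4,   7,  23], dtype=int32), array([158.69565217, 161.73913043]))]
[ 546.1 -203.3  138.6]
yel [(array([269, 103,  22,  17, 297], dtype=int32), array([279.54208754, 110.73400673]))] top face mid [524.7 256.5 527.4] [ 477.  -147.6  156.2] [572.5 660.6 898.7]
top z [159.6 160.5 161.6 162.4]
red [(array([284,  90,   5,   7,  20], dtype=int32), array([286.35,  92.35]))]
[ 544.3 -201.4  144.1]
tri blob centre (array([ 549.39312142, -126.49321894,  153.1757478 ]), np.float64(1.980031790171808))
pin top (array([ 544.25546806, -204.32296805,  146.51463458]), np.float64(1.7106606591894027))
[[ 0.896  0.445 -0.   ]
 [ 0.445 -0.896  0.001]
 [ 0.    -0.001 -1.   ]]
```

Call:
apply_moves([
  [[0,0,0],0],
], claw=1, newtons=30)

```text
t: 0.28
tool_pos: [288.8, -581.8, 230.2]
orientation: [-3.057, -0.717, 0.0]
wrist_force: [0.5, 0.5, 0.3]
gripper_width: 75.6
```

Call:
apply_moves([
  [[0.034,-0.023,0],0],
  [[0.034,-0.023,0],0],
  [[0.034,-0.023,0],0],
  [[0.034,-0.023,0],0],
  [[0.034,-0.023,0],0],
  [[0.034,-0.023,0],0],
  [[0.034,-0.023,0],0],
  [[0.034,-0.023,0],0],
  [[0.034,-0.023,0],0],
  [[0.034,-0.023,0],0],
  [[0.034,-0.023,0],0],
  [[0.02,-0.013,0],0],
])

```text
t: 1.28
tool_pos: [526.1, -162.9, 228.4]
orientation: [-3.062, -0.697, -0.0]
wrist_force: [0.7, -0.3, -0.5]
gripper_width: 0.0
```

```bash
cat > w.py <<'E'
from h import *
from scipy.spatial.transform import Rotation as R
s=r.read_state(); M=R.from_rotvec(s['orientation']).as_matrix()
print(s['t'],s['tool_pos'].round(1),s['wrist_force'].round(1),s['gripper_width'],M.round(3).tolist())
print('tool shift to above knob',(M.T@(np.array([549,-125,s['tool_pos'][2]])-s['tool_pos'])).round(1))
E
python3 w.py
```

```text
1.2833 [ 526.1 -162.9  228.4] [ 0.7 -0.3 -0.5] 0.04942097360146418 [[0.901, 0.433, 0.0], [0.433, -0.901, 0.001], [0.001, -0.001, -1.0]]
tool shift to above knob [ 37.1 -24.2   0. ]
```

Call:
apply_moves([
  [[0.025,-0.016,0],0],
  [[0.012,-0.008,0],0],
  [[0,0,0.02],0],
  [[0,0,0.01],0],
  [[0,0,0],0],
])

```text
t: 1.7
tool_pos: [552.9, -116.3, 198.7]
orientation: [-3.059, -0.713, -0.006]
wrist_force: [-0.6, 0.5, 0.4]
gripper_width: 0.0
```

```bash
python3 w.py
python3 - <<'E'
from h import *
o=[]
for n,(y,x) in {'scene':(60,120),'side':(30,200)}.items():
    c=r.camera(n);o.append(cv2.resize(c['img'][y:y+140,x:x+140],(400,400),interpolation=cv2.INTER_CUBIC))
c=r.camera('wrist'); print(c['vfov'],c['mount'].round(2).tolist())
b,l,ok=blob(c,'yel');print(b)
o=np.hstack(o);cv2.imwrite('pics/near.png',o);cv2.imwrite('pics/wrist.png',c['img'])
E
```

```text
1.7 [ 552.9 -116.3  198.7] [-0.6  0.5  0.4] 0.04787636546637687 [[0.897, 0.442, 0.003], [0.442, -0.897, 0.002], [0.004, -0.0, -1.0]]
tool shift to above knob [-7.3  6.1 -0. ]
63.47538378825427 [[-0.0, -0.96, -0.28, 70.11], [1.0, -0.0, -0.0, 0.24], [0.0, -0.28, 0.96, -142.22], [0.0, 0.0, 0.0, 1.0]]
[(array([ 230,  190,   74,   64, 2920], dtype=int32), array([268.86232877, 216.87945205]))]
```

View pics/near.png

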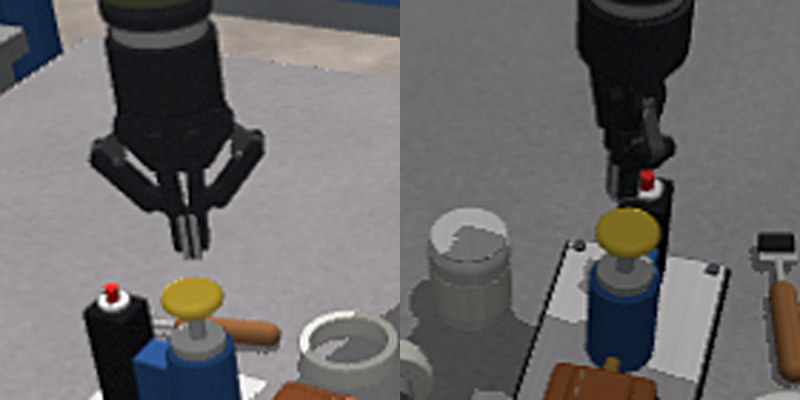

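View pics/wrist.png

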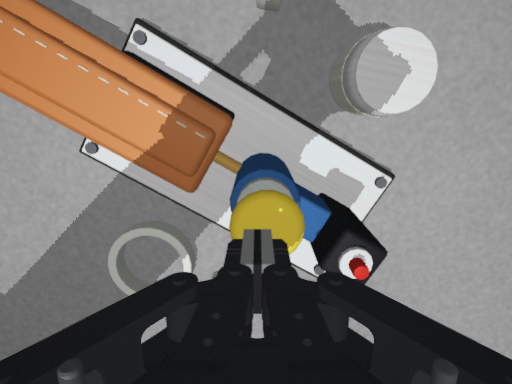

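The near view shows the fingertips shut, about 40 mm above the knob and slightly off it. The gripper's knuckles spread along tool y, towards the pin (red at wrist px (360,268)), so I turn the gripper away from that line and re-centre.

Call:
apply_moves([
  [[-0.004,0.003,0],0],
  [[0,0,0],-0.12],
  [[0,0,0],-0.12],
  [[0,0,0],-0.12],
  [[0,0,0],-0.12],
  [[0,0,0],-0.12],
  [[0,0,0],-0.12],
  [[0,0,0],-0.12],
  [[0,0,0],-0.12],
  [[0,0,0],-0.12],
  [[0,0,0],0],
  [[0,0,0],0],
])

```text
t: 2.85
tool_pos: [551.5, -135.3, 213.1]
orientation: [2.205, 2.208, 0.016]
wrist_force: [-0.8, -0.2, 0.4]
gripper_width: -0.4
```

```bash
python3 w.py
python3 - <<'E'
from h import *
from scipy.spatial.transform import Rotation as R
s=r.read_state(); c=r.camera('wrist'); M=R.from_rotvec(s['orientation']).as_matrix(); m=c['mount']
Rw=M@m[:3,:3]; o=M@m[:3,3]+s['tool_pos']; c['R']=Rw.T; c['t']=-Rw.T@o
b,l,ok=blob(c,'yel'); print(b)
v,u=np.where(l==ok[0])
for h in(149,159): 
    p=plane(c,u,v,h); print(h,p.min(0).round(1),p.max(0).round(1),cv2.minEnclosingCircle(p[:,:2].astype(np.float32)))
z=c['z_map'][v,u]; w=world(c,u,v)[z>0]; print('z pct',np.percentile(w[:,2],[10,50,90]).round(1))
E
```

```text
2.85 [ 551.5 -135.3  213.1] [-0.8 -0.2  0.4] -0.41989441866300653 [[-0.001, 1.0, 0.022], [1.0, 0.001, -0.007], [-0.008, 0.022, -1.0]]
tool shift to above knob [10.3 -2.5 -0.1]
[(array([ 214,  159,   72,   70, 3934], dtype=int32), array([249.74021352, 193.18098627]))]
149 [ 523.3 -153.3  149. ] [ 572.5 -103.2  149. ] ((548.053466796875, -128.10914611816406), 25.465791702270508)
159 [ 524.5 -149.   159. ] [ 571.4 -101.3  159. ] ((548.0716552734375, -125.01006317138672), 24.22784996032715)
z pct [156.4 158.4 159.3]
```

Call:
apply_moves([
  [[0.006,-0.002,0.01],0],
  [[0.004,-0.001,0.012],0],
  [[0,0,0.008],0],
  [[0,0,0],0],
  [[0,0,0],0],
])

```text
t: 3.32
tool_pos: [548.2, -124.9, 179.5]
orientation: [2.213, 2.201, 0.015]
wrist_force: [0.1, 0.5, -0.0]
gripper_width: 0.0
```

```bash
python3 w.py
```

```text
3.3167 [ 548.2 -124.9  179.5] [ 0.1  0.5 -0. ] 0.022813105602649063 [[0.005, 1.0, 0.021], [1.0, -0.005, -0.007], [-0.007, 0.021, -1.0]]
tool shift to above knob [-0.1  0.8  0. ]
```

Call:
apply_moves([
  [[0,0,0.009],0],
  [[0,0,0.008],0],
  [[0,0,0.006],0],
  [[0,0,0.006],0],
  [[0,0,0.006],0],
  [[0,0,0.005],0],
])

```text
t: 3.82
tool_pos: [549.6, -125.1, 143.2]
orientation: [2.214, 2.202, 0.014]
wrist_force: [-7.6, 3.1, 14.0]
gripper_width: -0.2
```

Call:
apply_moves([
  [[0,0,0.005],0],
])

```text
t: 3.9
tool_pos: [549.9, -125.1, 142.8]
orientation: [2.215, 2.203, 0.012]
wrist_force: [-18.9, 6.6, 39.7]
gripper_width: 0.4
```

Call:
apply_moves([
  [[0,0,-0.012],0],
  [[0,0,-0.012],0],
  [[0,0,-0.008],0],
  [[0,0,0],0],
])

```text
t: 4.23
tool_pos: [550.5, -125.4, 178.3]
orientation: [2.213, 2.201, 0.014]
wrist_force: [0.3, 0.0, -0.2]
gripper_width: -0.3
```

```bash
python3 w.py
cat > p.py <<'E'
from h import *
A,B=r.camera('scene'),r.camera('side')
for c in(A,B): print('red',[(b[0],b[1].round(1)) for b in blob(c,'red')[0]],'yel',blob(c,'yel')[0][0])
ra,rb=blob(A,'red')[0],blob(B,'red')[0]
for x in ra:
    for y in rb: print('pin top',tri(A,B,(x[1][0],x[0][1]),(y[1][0],y[0][1])))
cv2.imwrite('pics/now.png',np.hstack([cv2.resize(c['img'][y:y+140,x:x+140],(400,400),interpolation=cv2.INTER_CUBIC) for c,y,x in((A,90,110),(B,40,200))]))
E
python3 p.py
```

```text
4.2333 [ 550.5 -125.4  178.3] [ 0.3  0.  -0.2] -0.3392359990601873 [[0.006, 1.0, 0.021], [1.0, -0.006, -0.008], [-0.008, 0.021, -1.0]]
tool shift to above knob [ 0.4 -1.5 -0. ]
red [(array([156, 156,   5,  10,  34], dtype=int32), array([158.3, 160.2]))] yel (array([177, 157,  21,  15, 251], dtype=int32), array([186.99601594, 164.11553785]))
red [(array([287,  92,   2,   4,   7], dtype=int32), array([287.4,  93.4]))] yel (array([269, 104,  22,  16, 271], dtype=int32), array([279.32103321, 111.2804428 ]))
pin top (array([ 540.69400913, -203.50606313,  148.25441231]), np.float64(8.21246676793485))
```

Stroke 1 reached the bottom stop and lifted the pin: its top in the scene view went from row 159 to 156. I repeat the stroke.

Call:
apply_moves([
  [[0,-0.002,0.009],0],
  [[0,0,0.008],0],
  [[0,0,0.006],0],
  [[0,0,0.006],0],
  [[0,0,0.006],0],
  [[0,0,0.005],0],
  [[0,0,0.004],0],
])

```text
t: 4.92
tool_pos: [548.2, -125.3, 142.9]
orientation: [2.218, 2.206, 0.008]
wrist_force: [-12.2, 3.0, 22.7]
gripper_width: 0.2
```

Call:
apply_moves([
  [[0,0,-0.012],0],
  [[0,0,-0.012],0],
  [[0,0,-0.008],0],
  [[0,0,0],0],
])

```text
t: 5.25
tool_pos: [546.6, -124.9, 174.0]
orientation: [2.221, 2.208, 0.005]
wrist_force: [0.1, 1.0, 0.2]
gripper_width: 0.3
```

Call:
apply_moves([
  [[0,-0.001,0.009],0],
  [[0,0,0.008],0],
  [[0,0,0.006],0],
  [[0,0,0.006],0],
  [[0,0,0.006],0],
  [[0,0,0.005],0],
  [[0,0,0.004],0],
])

```text
t: 5.83
tool_pos: [546.4, -125.1, 142.9]
orientation: [2.223, 2.212, 0.001]
wrist_force: [-11.2, 3.4, 22.5]
gripper_width: 0.1
```

Call:
apply_moves([
  [[0,0,-0.012],0],
  [[0,0,-0.012],0],
  [[0,0,-0.008],0],
  [[0,0,0],0],
])

```text
t: 6.17
tool_pos: [544.7, -124.6, 172.8]
orientation: [2.226, 2.215, -0.003]
wrist_force: [-0.3, 0.0, 0.7]
gripper_width: 0.3
```

```bash
python3 w.py;python3 p.py
```

```text
6.1667 [ 544.7 -124.6  172.8] [-0.3  0.   0.7] 0.33609632376077725 [[0.005, 1.0, -0.001], [1.0, -0.005, -0.002], [-0.002, -0.001, -1.0]]
tool shift to above knob [-0.4  4.3 -0. ]
red [(array([155, 149,   6,  17,  62], dtype=int32), array([157.5, 156.5]))] yel (array([177, 157,  21,  15, 248], dtype=int32), array([186.99193548, 164.14919355]))
red [] yel (array([269, 104,  22,  16, 246], dtype=int32), array([279.01219512, 111.81707317]))
```

Call:
apply_moves([
  [[0,0.003,0.007],0],
  [[0,0,0.007],0],
  [[0,0,0.006],0],
  [[0,0,0.006],0],
  [[0,0,0.006],0],
  [[0,0,0.005],0],
  [[0,0,0.004],0],
])

```text
t: 6.85
tool_pos: [547.5, -124.4, 142.9]
orientation: [-2.221, -2.212, 0.011]
wrist_force: [-10.8, 2.4, 20.5]
gripper_width: -0.2
```

Call:
apply_moves([
  [[0,0,-0.012],0],
  [[0,0,-0.012],0],
  [[0,0,-0.008],0],
  [[0,0,0],0],
])

```text
t: 7.18
tool_pos: [547.3, -124.1, 174.2]
orientation: [-2.219, -2.21, 0.013]
wrist_force: [-0.6, 0.3, 0.4]
gripper_width: 0.1
```

Call:
apply_moves([
  [[0,0.001,0.007],0],
  [[0,0,0.007],0],
  [[0,0,0.006],0],
  [[0,0,0.006],0],
  [[0,0,0.006],0],
  [[0,0,0.005],0],
  [[0,0,0.004],0],
])

```text
t: 7.77
tool_pos: [549.0, -124.4, 142.9]
orientation: [-2.216, -2.209, 0.016]
wrist_force: [-10.9, 3.5, 22.4]
gripper_width: -0.1
```

Call:
apply_moves([
  [[0,0,-0.012],0],
  [[0,0,-0.012],0],
  [[0,0,-0.012],0],
  [[0,0,-0.02],0],
  [[0,0,-0.03],0],
  [[0,0,-0.03],0],
  [[0,0,0],0],
  [[0.03,0,0],0],
  [[0.03,0,0],0],
  [[0.03,0,0],0],
  [[0,0,0],0],
  [[0,0,0],0],
])

```text
t: 8.77
tool_pos: [547.2, -31.4, 252.6]
orientation: [-2.209, -2.193, 0.03]
wrist_force: [-1.1, 0.2, -1.0]
gripper_width: -0.1
```

```bash
python3 w.py;python3 p.py
```

```text
8.7667 [547.2 -31.4 252.6] [-1.1  0.2 -1. ] -0.1409043297020667 [[0.007, 0.999, -0.034], [1.0, -0.007, 0.007], [0.006, -0.034, -0.999]]
tool shift to above knob [-93.6   2.4  -0.7]
red [(array([155, 149,   6,  17,  62], dtype=int32), array([157.5, 156.5]))] yel (array([176, 157,  22,  15, 256], dtype=int32), array([187.02734375, 164.01171875]))
red [(array([285,  79,   4,   4,  13], dtype=int32), array([286.4,  80.8])), (array([284,  94,   4,   2,   7], dtype=int32), array([285.7,  94.4]))] yel (array([269, 103,  22,  17, 234], dtype=int32), array([280.44444444, 112.05982906]))
pin top (array([ 546.21940558, -201.41385903,  178.00674449]), np.float64(5.987552268418))
pin top (array([ 542.57959094, -194.15689356,  162.25632791]), np.float64(26.729384391300776))
```

View pics/now.png

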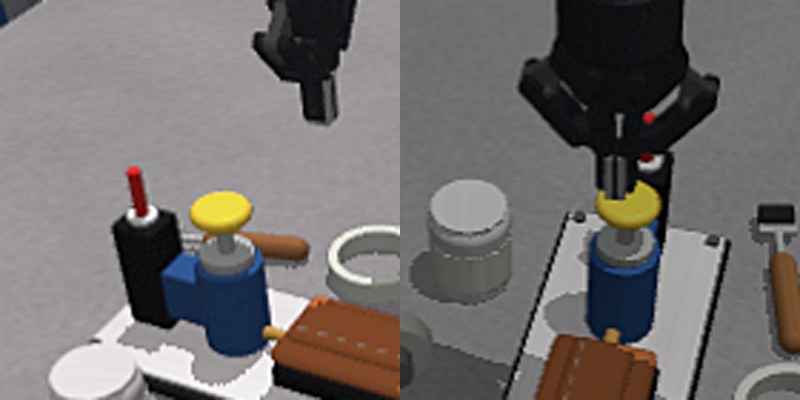

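The pin stands tall (scene rows 149-166). It didn't rise between strokes 3 and 5, so it is at its upper end. The knob is back at its starting row and the gripper is clear.

```bash
python3 -c "
from h import *
print(abs(r.read_state()['qd']).max()); print(r.finish_job())"
```

```text
0.01965109901798934
the job is handed in; nothing more can be done
None
```

The red pin is fully out and the yellow plunger is released and fully up. I handed the job in at about 9 s.

**Strokes:** I made five full strokes with the closed fingertips. Each one reached the stop, with the tip at 142.8–142.9 mm and 20–40 N at the wrist. After each one the tip was raised to 173 mm or more, clear of the released knob at 159 mm. The arm then moved clear.

**Last checks:**
- **Pin:** its top rose from about 146 mm to about 175 mm above the bench. The last two strokes lifted it no further, so it is at its end.
- **Plunger:** in both camera views the knob is back where it started.
- **Other things:** no contact showed in the wrist force outside the presses. The tin, tape and roller looked undisturbed by eye in the last picture. The respirator was mostly out of that picture, and I did not measure any of them again.

**Disagreement:** the last two-camera reading of the pin top was 178 mm, with the two camera rays missing each other by 6 mm because the gripper partly hid the pin in the side view. The nominal height fully out is 173 mm. For "fully out" I relied on the scene view, where the pin stopped rising after stroke 3.

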